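# Shake the die out of the upturned chip box

### The job

One die has got shut in the clear plastic chip box, which stands upside down on the table. Lift the box, hold it over the white ceramic bowl with its latch end tipped down and shake it until the die drops through the slot into the bowl, then stand the box back on the table, slot side down. Do not touch the die with the fingers, and do not push the bowl out of its place.

Things in the scene. Friction and masses are not known exactly. Their poses are not given: they have to be found in the camera images.
- chip_box_center (a point): Centre, 30 mm above its underside, of the upside-down chip box: 112 mm long (x), 50 wide (y), 60 high (z up), about 0.16 kg, clear plastic over a grey lid, walls and lid 4 mm. At its -x end, turned towards the robot within 30 degrees, a grey latch 24 mm wide, 30 high stands out 9 mm. Grip it across y at mid-length. Closed but for the slot. It may be stood back anywhere on the bare table.
- chip_box_slot (a point): Middle of the slot in the box's underside, right at the latch end: 38 mm from the box centre towards the box's -x, 30 mm below it. The slot is 28 mm along the box and 42 mm across, reaching the inner faces of the end and side walls. Axes as the box's.
- die: White die, 18 mm cube, 10 g, loose inside the box on the lid, away from the latch end; origin at its centre. Friction on the lid 0.35 to 0.55: it stays put in smooth level carrying (under 3 m/s2) and slides to the slot once the latch end is tipped 20 to 30 degrees down; 35 to 40 degrees and a few short shakes bring it out. The other die, on the open table, is not meant.
- bowl: Small round white ceramic bowl, loose, rim 124 mm across, 45 mm high; origin at the centre of its underside. The steel cup and the mug are not meant. Things near the box and bowl, and between them, are lower than 100 mm.

How it is judged:
On the way, in this order (a step that is already met when the one before it is completed fails the run):
1. the box is lifted with the die still inside (height (world z) of chip_box_center above 0.07 m and distance between die and chip_box_center below 0.065 m and z of die in the frame of chip_box_center above -0.026 m), for 0.2 s.
2. the die lies in the bowl (horizontal distance between die and bowl below 0.055 m and height (world z) of die below 0.045 m and linear speed of die below 0.1 m/s), for 0.2 s.
At the end, for the whole second after the job is handed in: The die is at rest in the upright ceramic bowl (within 55 mm of its centre, below the rim), and the box stands released and level (within 6 degrees) on the table with its slot side down, its centre 24 to 38 mm above the table (horizontal distance between die and bowl below 0.055 m and height (world z) of die below 0.045 m and linear speed of die below 0.05 m/s and angle between bowl's own z axis and vertical below 0.15 rad and height (world z) of chip_box_center between 0.024 and 0.038 m and angle between chip_box_center's own z axis and vertical below 0.1 rad); the robot touches nothing.
It fails at once if the fingers touch the die (contact force between the fingers and die above 0.3 N).
It fails at once if the bowl is pushed more than 40 mm from its place (distance of bowl from where it was at the start of the episode above 0.04 m).
It also fails if it takes over 48 s, if anything falls off the work surface, if the arm or the gripper's body presses on something with over 40 N, if the wrist force passes 120 N, or if a joint passes its speed limit or range.

### The arm

A 6-joint arm with a two-finger parallel gripper is mounted at the origin on the work surface. World frame = base frame: x ahead of the robot, y to its left, z up, the work surface at z = 0. Lengths are in m, angles in rad, forces in N, time in s.
With the tool pointing down it reaches from about 0.35 to 0.85 m from the base axis. Payload 8.1 kg.
Tool frame: the origin (TCP) lies at the very end of the fingers, on their centre line; the grasp point (between the pads) lies 19 mm behind it (bot.hold_point_z is the distance from the TCP to the grasp point, in m); z points along the fingers, y is the line along which they close (so a half turn about z gives the same grasp; the last joint's range is limited). The gripper opens to 85 mm and grips with 20 to 120 N. Pads are 22 mm wide; open, the fingers measure 114 mm over their backs; the gripper's body (76 mm by 85 mm) begins 54 mm behind the grasp point. The pads swing forward as they close: fully open they stand 13 mm farther back than shut.
Start: joints at [-1.306, 0.13, 1.488, -0, 1.523, -0.085], TCP at [0.206, -0.564, 0.211] pointing down, gripper open.
Joint ranges: [-2.96, 2.96], [-0.89, 2.26], [0.02, 2.5], [-1.34, 4.48], [0, 2.73], [-2.66, 2.66]. Speed limits (rad/s): [2.39, 2.39, 2.79, 3.14, 3.14, 3.14].

### API

Orientations are given as a unit quaternion [x, y, z, w].
In Python, from plant import bot gives the robot as it stands.
- The arm moves only by the tool arm_command, never from a script. Its argument "rows" is text: rows parted by semicolons, each of 4 numbers parted by spaces: the shift along the world's x, y, z scaled (see below), then the turn about the world's z scaled (see below). A call has 1 to 5 rows; each row is the pose to reach, as a shift and turn from the pose commanded when the call began; what a row does not reach only later rows make up. The controller multiplies each number of a shift by 0.2 m and each number of a turn by 30 degrees. A row lasts 1/12 s, in which the tool goes at most 41.7 mm and 7.16 degrees, less where a joint would pass 70% of its speed; a pose out of reach is approached as far as the arm can. A call with a number of a shift or a turn outside -1 to 1 is refused whole. A call with a gripper value outside its range is refused whole. "gripper" is the gripper's target within -1 to 1 (fully open at 1, half-way at 0, shut at -1), set as the call begins (left out, the last holds). The fingers move at their own pace and stop on an object; "newtons" is the grip in N (left out, the last holds). Time passes only in rows, so rows that repeat a pose let the fingers close. It gives the time, the measured TCP pose, the force, the opening and the grip force at its end, in the units of the state.
- bot.observe(): the state, without advancing time (a new reading comes with each control period).
- bot.snapshot(name): name is "side" or "top"; returns the picture (400x640x3 uint8, blue, green, red); there is no depth.
- bot.get_calibration(name): a dict with "K" (3x3 intrinsics, pixels), "dist_coeffs" ([k1, k2, p1, p2, k3] as OpenCV has them; the pictures are not rectified), "rvec" (rotation vector, rad) and "tvec" (3), from world to camera coordinates, as OpenCV has them. Camera axes: x right, y down, z forward; pixel columns grow to the right and rows downward; lengths in m; the calibration is good to about 2 mm. A picture is of the moment at which its call begins. get_calibration takes no time and is no camera call.
- bot.hand_in(): hands the job in; it is judged then, once.
The state is a dict: "t": time; "joint_pos": joint angles; "joint_vel": joint speeds; "tau": joint torques, N m; "eef_pos": TCP position; "ee_rot": TCP orientation; "contact_force": force on the tool from outside, world axes, zero at the start; "ft_torque": the same for the moment, N m; "gripper_width": opening from 0.0 (shut) to 1.0 (fully open); "finger_force": force on a finger pad.
Only numpy, scipy, OpenCV 4.12 (cv2) and the standard library are available. Lean on these libraries where they do the work, as an engineer would, in place of code of your own. Each camera call takes 0.05 s, during which the arm holds its last target. There are 200 camera calls.

## Working session

There is one attempt and no reset: what is moved stays moved. The work goes in short steps, Python scripts to look and compute and a tool call to move; the robot and the scene stay as the last step left them, time stands still between calls to the robot, and variables do not carry over. Pictures are saved under pics/ and viewed, at most 10 in all, crops included, and the job is handed in when it is done.

Besides the shell and the picture viewer there is one more tool, called after "Request:" by a JSON object that holds its "fn" and its "kwargs". arm_command: Moves the arm, as the interface text tells. Its arguments: {"type":"object","properties":{"rows":{"type":"string"},"gripper":{"type":"number"},"newtons":{"type":"number"}},"required":["rows"]}

```bash
mkdir -p pics; python3 - <<'E'
from plant import bot
import cv2
for n in("top","side"):
    cv2.imwrite(f"pics/{n}0.png",bot.snapshot(n)); c=bot.get_calibration(n); print(n,c)
o=bot.observe(); print(o['ee_rot'],o['gripper_width'],o['t'],bot.hold_point_z)
E
```

```text
top {'K': array([[386.25376485,   0.        , 315.78955128],
       [  0.        , 386.25376485, 204.11546323],
       [  0.        ,   0.        ,   1.        ]]), 'dist_coeffs': array([-0.07234226,  0.        ,  0.        ,  0.        ,  0.        ]), 'rvec': array([ 2.1437967 , -2.18513485,  0.17474298]), 'tvec': array([0.00378337, 0.51896716, 0.62355523])}
side {'K': array([[362.31071216,   0.        , 320.97324383],
       [  0.        , 362.31071216, 195.85848682],
       [  0.        ,   0.        ,   1.        ]]), 'dist_coeffs': array([-0.06379048,  0.        ,  0.        ,  0.        ,  0.        ]), 'rvec': array([ 2.19964935, -0.88168279,  0.3906785 ]), 'tvec': array([-0.36820608,  0.30765795,  0.40377459])}
[ 9.84744008e-01  1.74007252e-01 -6.39161817e-05 -8.42651658e-04] 1.002222371682826 0.1 0.0187
```

View pics/top0.png

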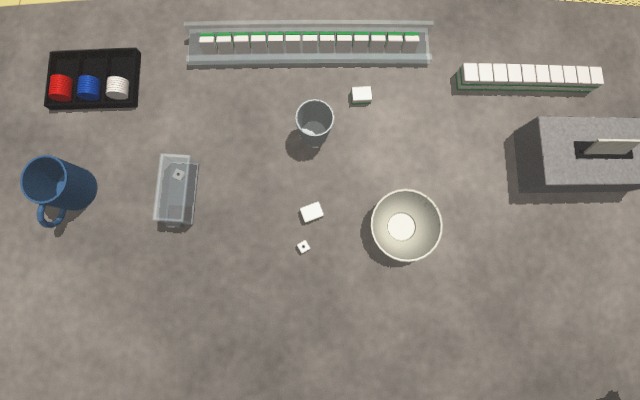

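View pics/side0.png

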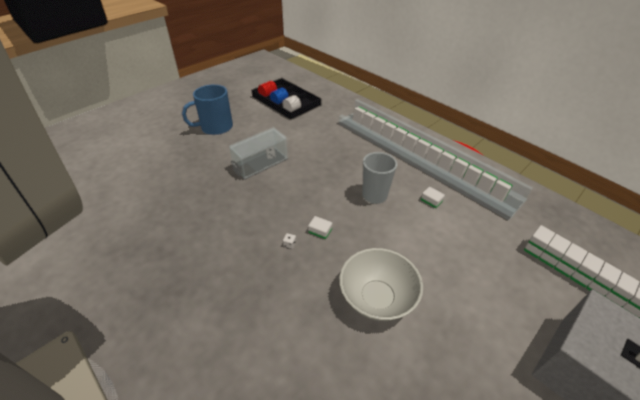

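Top view: box at about (177,188) with latch at its lower end (172,225); die inside near (179,174). Bowl is at (406,226), with a tile and the other die between. I'll zoom in on the box.

```bash
python3 - <<'E'
import cv2,numpy as np
t=cv2.imread("pics/top0.png")[140:240,135:215]; s=cv2.imread("pics/side0.png")[115:195,220:300]
t=cv2.resize(t,None,fx=5,fy=5,interpolation=3); s=cv2.resize(s,None,fx=5,fy=5,interpolation=3)
s=cv2.copyMakeBorder(s,0,100,0,0,cv2.BORDER_CONSTANT)
cv2.imwrite("pics/z0.png",np.hstack([t,s]))
E
```

```text
(no output)
```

View pics/z0.png

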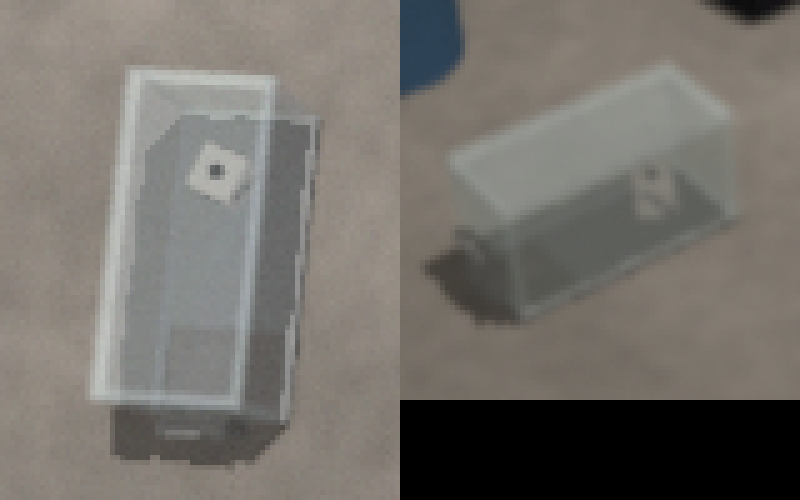

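The crops show the box's top-face corners in top (160.6,153.2), (190.2,155.2), (183,221.6), (153,220.4), with the latch at the bottom. In side, the top corners are (230,146.4), (273.6,127.8), (286.6,137.4) and the base corners (244.6,178.6), (287.6,158.6).

```bash
cat > h.py <<'E'
import numpy as np,cv2
from plant import bot
def proj(P,n):
    c=bot.get_calibration(n); return cv2.projectPoints(np.float64(P).reshape(-1,3),c["rvec"],c["tvec"],c["K"],c["dist_coeffs"])[0].reshape(-1,2)
def ray(uv,z,n="top"):
    c=bot.get_calibration(n); R=cv2.Rodrigues(c["rvec"])[0]; o=-R.T@c["tvec"]
    p=cv2.undistortPoints(np.float64(uv).reshape(-1,1,2),c["K"],c["dist_coeffs"]).reshape(-1,2)
    d=np.c_[p,np.ones(len(p))]@R; return o+d*((z-o[2])/d[:,2:])
def boxpts(x,y,a,L):
    R=np.array([[np.cos(a),-np.sin(a)],[np.sin(a),np.cos(a)]]); L=np.float64(L)
    return np.c_[L[:,:2]@R.T+[x,y],L[:,2]]
E
python3 - <<'E'
from h import *
from scipy.optimize import least_squares as ls
h,w=.056,.025
LT=[[h,w,.06],[h,-w,.06],[-h,-w,.06],[-h,w,.06]]; T=[[160.6,153.2],[190.2,155.2],[183,221.6],[153,220.4]]
# side: near-left top=(-h,w)?, far top corners, base
LS=[[-h,w,.06],[h,w,.06],[h,-w,.06],[-h,-w,.06],[-h,-w,0],[h,-w,0]]; S=[[230,146.4],[273.6,127.8],[286.6,137.4],[243.4,158],[244.6,178.6],[287.6,158.6]]
f=lambda p:np.r_[(proj(boxpts(*p,LT),"top")-T).ravel(),(proj(boxpts(*p,LS),"side")-S).ravel()]
g=ray([[177,188]],.06)[0]
r=ls(f,[g[0],g[1],0]); print(r.x,np.degrees(r.x[2]),r.fun.round(1))
th=np.linspace(0,6.28,60)
def fb(p):
    c=lambda n:proj(np.c_[p[0]+.062*np.cos(th),p[1]+.062*np.sin(th),0*th+.045],n)
    a,b=c("top"),c("side"); e=lambda q:np.r_[q.min(0),q.max(0)]
    return np.r_[e(a)-[371,190,442,262],e(b)-[340,251,422,320]][[0,1,2,3,4,5,6]]
r=ls(fb,ray([[406,226]],.045)[0][:2]); print("bowl",r.x,r.fun.round(1))
print("die tbl,tile,cup,mug,",ray([[303,247],[311,212],[314,118],[45,180]],.02).round(3))
print("die in box",ray([[178.6,174.4]],.022).round(3))
o=bot.observe(); print(o['eef_pos'])
from scipy.spatial.transform import Rotation as R
print(R.from_quat(o['ee_rot']).as_matrix().round(3))
E
```

```text
[ 0.54952997  0.23163161 -0.06888437] -3.946783940813185 [-0.1 -0.6 -0.2 -1.3  0.6 -0.8  0.4 -1.3 -1.6  0.2 -0.5 -0.3 -0.2  0.1
 -2.5  0.   0.3  2.   0.2  1.1]
bowl [ 0.47858607 -0.1597892 ] [ 0.2 -0.8  1.7  0.6 -1.6 -1.6  0.5]
die tbl,tile,cup,mug, [[ 0.447  0.017  0.02 ]
 [ 0.507  0.002  0.02 ]
 [ 0.678 -0.007  0.02 ]
 [ 0.573  0.479  0.02 ]]
die in box [[0.578 0.234 0.022]]
[ 0.20551032 -0.56313343  0.21002547]
[[ 0.939  0.343 -0.   ]
 [ 0.343 -0.939  0.002]
 [ 0.    -0.002 -1.   ]]
```

Request:
{"fn": "arm_command", "kwargs": {"rows": "0.08 0.18 0 -0.04; 0.16 0.37 0 -0.08; 0.24 0.555 0 -0.12; 0.32 0.74 0 -0.16; 0.4 0.925 0 -0.2", "gripper": 1, "newtons": 60}}

```text
t: 0.52
eef_pos: [0.2857, -0.3767, 0.2103]
ee_rot: [0.993, 0.121, -0.0, -0.0]
contact_force: [0.6, 0.1, 0.7]
gripper_width: 1.002
finger_force: 0.0
```

Request:
{"fn": "arm_command", "kwargs": {"rows": "0.08 0.18 0 -0.04; 0.16 0.37 0 -0.08; 0.24 0.555 0 -0.12; 0.32 0.74 0 -0.16; 0.4 0.925 0 -0.2"}}

```text
t: 0.93
eef_pos: [0.3657, -0.1917, 0.2107]
ee_rot: [0.998, 0.069, -0.0, -0.0]
contact_force: [1.2, 0.1, 0.6]
gripper_width: 0.998
finger_force: 0.0
```

Request:
{"fn": "arm_command", "kwargs": {"rows": "0.08 0.18 0 -0.04; 0.16 0.37 0 -0.08; 0.24 0.555 0 -0.12; 0.32 0.74 0 -0.16; 0.4 0.925 0 -0.2"}}

```text
t: 1.35
eef_pos: [0.4458, -0.0065, 0.2109]
ee_rot: [1.0, 0.017, 0.0, 0.0]
contact_force: [1.1, -0.5, -0.6]
gripper_width: 0.998
finger_force: 0.0
```

Request:
{"fn": "arm_command", "kwargs": {"rows": "0.08 0.18 0 -0.04; 0.16 0.37 0 -0.08; 0.24 0.555 0 -0.12; 0.32 0.74 0 -0.16; 0.4 0.925 0 -0.2"}}

```text
t: 1.77
eef_pos: [0.5258, 0.1785, 0.2105]
ee_rot: [0.999, -0.035, -0.0, 0.0]
contact_force: [0.6, -0.7, 0.6]
gripper_width: 1.001
finger_force: 0.0
```

Request:
{"fn": "arm_command", "kwargs": {"rows": "0.06 0.13 -0.1 0; 0.12 0.265 -0.25 0; 0.12 0.265 -0.4 0; 0.12 0.265 -0.55 0; 0.12 0.265 -0.55 0"}}

```text
t: 2.18
eef_pos: [0.5444, 0.2283, 0.0927]
ee_rot: [0.999, -0.034, -0.006, 0.002]
contact_force: [-1.0, -0.3, -1.5]
gripper_width: 1.005
finger_force: 0.0
```

```bash
python3 - <<'E'
from h import *
t=bot.snapshot("top")[130:240,125:235]; s=bot.snapshot("side")[60:200,180:320]
cv2.imwrite("pics/z1.png",np.hstack([cv2.resize(t,(400,400),interpolation=3),cv2.resize(s,(400,400),interpolation=3)]))
E
```

```text
(no output)
```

View pics/z1.png

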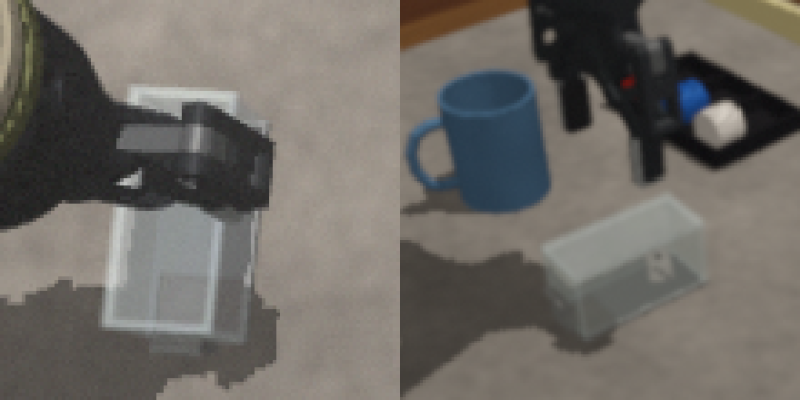

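The fingers straddle the box across its width, above it and roughly at mid-length. I'll check the settled pose before descending.

Request:
{"fn": "arm_command", "kwargs": {"rows": "0 0 0 0"}}

```text
t: 2.37
eef_pos: [0.5507, 0.2294, 0.1031]
ee_rot: [0.999, -0.035, 0.001, -0.0]
contact_force: [0.2, -0.0, 0.1]
gripper_width: 1.005
finger_force: 0.0
```

```bash
python3 - <<'E'
from h import *
o=bot.observe(); print(o)
p=np.array(o['eef_pos'])
for n in("top","side"): print(n,proj([p+[0.002,.0425,0],p+[-0.002,-.0425,0]],n).round(1))
E
```

```text
{'t': 2.3667, 'joint_pos': array([3.08752710e-01, 1.93196805e-01, 1.61903278e+00, 1.91150948e-05,
       1.32711161e+00, 1.94905445e+00]), 'joint_vel': array([-0.00497279, -0.02284937, -0.0215751 , -0.00037415, -0.00438055,
       -0.00094405]), 'tau': array([ 2.79862834e-01, -5.49034095e+01, -4.51610792e+01,  1.79184048e-02,
        9.28528514e-02, -2.50524199e-04]), 'eef_pos': array([0.55068894, 0.22939251, 0.10310575]), 'ee_rot': array([ 9.99395472e-01, -3.47479853e-02,  1.05683753e-03, -3.87869221e-04]), 'contact_force': array([ 0.16767271, -0.04520973,  0.07035408]), 'ft_torque': array([-0.01546559, -0.04326863, -0.00716361]), 'finger_force': 0.0, 'gripper_width': 1.005316258119819}
top [[136.7 179.7]
 [191.1 181.2]]
side [[245.3 116.2]
 [268.9 133.7]]
```

Request:
{"fn": "arm_command", "kwargs": {"rows": "0 0 -0.1 0; 0 0 -0.22 0; 0 0 -0.32 0; 0 0 -0.39 0; 0 0 -0.42 0"}}

```text
t: 2.78
eef_pos: [0.5499, 0.2291, 0.017]
ee_rot: [0.999, -0.035, 0.0, -0.0]
contact_force: [0.2, 0.4, 0.7]
gripper_width: 0.995
finger_force: 0.0
```

Request:
{"fn": "arm_command", "kwargs": {"rows": "0 0 0 0; 0 0 0 0; 0 0 0 0; 0 0 0 0; 0 0 0 0", "gripper": -1, "newtons": 60}}

```text
t: 3.2
eef_pos: [0.5515, 0.23, 0.0194]
ee_rot: [0.999, -0.035, 0.002, -0.001]
contact_force: [-0.3, 0.8, 7.1]
gripper_width: 0.572
finger_force: 64.2
```

Request:
{"fn": "arm_command", "kwargs": {"rows": "0 0 0 0; 0 0 0 0; 0 0 0 0; 0 0 0 0; 0 0 0 0"}}

```text
t: 3.62
eef_pos: [0.5515, 0.23, 0.0194]
ee_rot: [0.999, -0.034, 0.002, -0.001]
contact_force: [-0.1, -0.4, 6.3]
gripper_width: 0.571
finger_force: 64.2
```

Request:
{"fn": "arm_command", "kwargs": {"rows": "0 0 0.06 0; 0 0 0.16 0; 0 0 0.28 0; 0 0 0.4 0; 0 0 0.5 0"}}

```text
t: 4.03
eef_pos: [0.5501, 0.2295, 0.12]
ee_rot: [0.999, -0.035, 0.001, -0.0]
contact_force: [1.6, -0.5, -1.7]
gripper_width: 0.567
finger_force: 63.3
```

Request:
{"fn": "arm_command", "kwargs": {"rows": "0 0 0.06 0; 0 0 0.09 0; 0 0 0.1 0; 0 0 0.1 0; 0 0 0.1 0"}}

```text
t: 4.45
eef_pos: [0.5488, 0.2291, 0.1355]
ee_rot: [0.999, -0.035, -0.001, 0.0]
contact_force: [0.2, 0.5, -1.8]
gripper_width: 0.568
finger_force: 63.3
```

```bash
python3 - <<'E'
from h import *
t=bot.snapshot("top")[110:240,90:240]; s=bot.snapshot("side")[40:190,180:320]
cv2.imwrite("pics/z2.png",np.hstack([cv2.resize(t,(460,400),interpolation=3),cv2.resize(s,(340,400),interpolation=3)]))
E
```

```text
(no output)
```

View pics/z2.png

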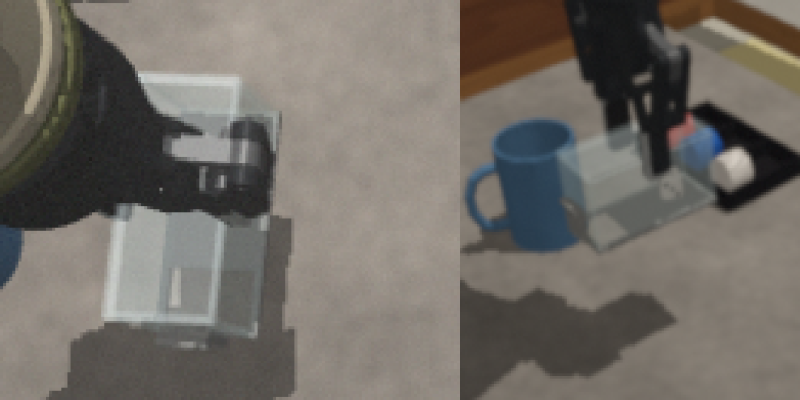

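The box is lifted and level, with the die still inside at the far end. Next I carry it smoothly to the start of the strokes, with the slot axis over the bowl.

Request:
{"fn": "arm_command", "kwargs": {"rows": "0.01 -0.04 0 0; 0.03 -0.14 0 0; 0.065 -0.29 0 0; 0.11 -0.49 0 0; 0.15 -0.69 0 0"}}

```text
t: 4.97
eef_pos: [0.5794, 0.0899, 0.1363]
ee_rot: [0.999, -0.034, -0.0, 0.0]
contact_force: [0.7, -0.1, -0.2]
gripper_width: 0.569
finger_force: 63.3
```

Request:
{"fn": "arm_command", "kwargs": {"rows": "0.04 -0.2 0 0; 0.08 -0.4 0 0; 0.12 -0.6 0 0; 0.16 -0.8 0 0; 0.2 -0.97 0 0"}}

```text
t: 5.38
eef_pos: [0.6191, -0.1061, 0.1363]
ee_rot: [0.999, -0.035, -0.0, 0.0]
contact_force: [0.3, -0.4, -0.4]
gripper_width: 0.572
finger_force: 63.3
```

Request:
{"fn": "arm_command", "kwargs": {"rows": "0.04 -0.13 0 0; 0.07 -0.22 0 0; 0.09 -0.28 -0.03 0; 0.1 -0.3 -0.1 0; 0.1 -0.3 -0.2 0"}}

```text
t: 5.8
eef_pos: [0.6408, -0.1639, 0.0971]
ee_rot: [0.999, -0.035, 0.001, 0.0]
contact_force: [0.4, 0.1, -1.3]
gripper_width: 0.569
finger_force: 63.3
```

Request:
{"fn": "arm_command", "kwargs": {"rows": "0 0 -0.04 0; 0 0 -0.05 0; 0 0 -0.05 0"}}

```text
t: 6.05
eef_pos: [0.6383, -0.1612, 0.085]
ee_rot: [0.999, -0.034, -0.002, -0.001]
contact_force: [-0.1, 1.2, -2.2]
gripper_width: 0.572
finger_force: 63.3
```

```bash
python3 - <<'E'
from h import *
print(bot.observe()['eef_pos'])
t=bot.snapshot("top")[60:280,290:510]; s=bot.snapshot("side")[140:360,280:520]
cv2.imwrite("pics/z3.png",np.hstack([cv2.resize(t,(400,400),interpolation=3),cv2.resize(s,(400,367),interpolation=3)[:400].copy() if 0 else cv2.resize(s,(400,400),interpolation=3)]))
E
```

```text
[ 0.63833764 -0.16122493  0.08500829]
```

View pics/z3.png

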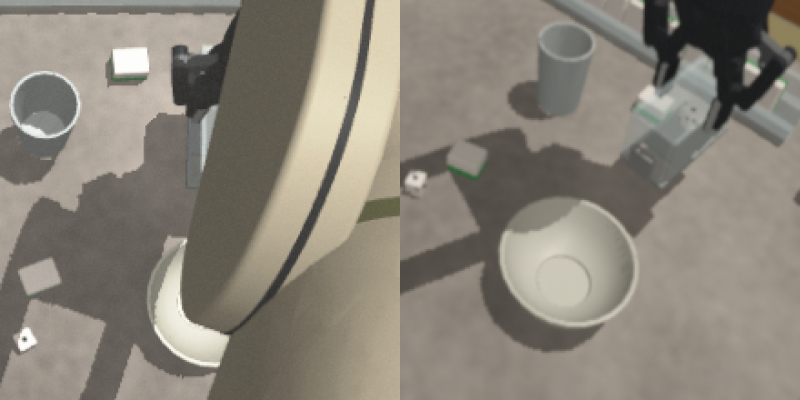

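The box is behind the bowl and the die is still at the far end: (692,110) in the side crop. Now a stroke towards the latch end with a sharp stop.

Request:
{"fn": "arm_command", "kwargs": {"rows": "-0.06 0 0 0; -0.19 0 0 0; -0.39 0 0 0; -0.6 0 0 0; -0.6 0 0 0"}}

```text
t: 6.57
eef_pos: [0.5101, -0.1602, 0.0835]
ee_rot: [0.999, -0.034, -0.005, -0.001]
contact_force: [-2.0, 0.7, -3.6]
gripper_width: 0.574
finger_force: 63.2
```

```bash
cat >> h.py <<'E'
def look(name,ext=None):
    o=bot.observe(); print(o['t'],o['eef_pos'].round(4),o['ee_rot'].round(4))
    s=bot.snapshot("side")[150:350,290:490]; cv2.imwrite(f"pics/{name}.png",cv2.resize(s,(600,600),interpolation=3))
E
python3 -c "
from h import *
look('s1')"
```

```text
6.5667 [ 0.5101 -0.1602  0.0835] [ 0.9994 -0.0344 -0.0051 -0.0014]
```

View pics/s1.png

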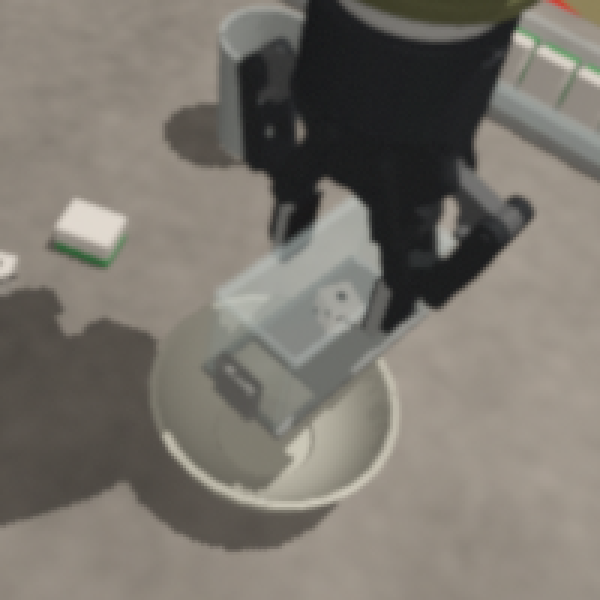

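The box is level over the bowl, the slot above the bowl's middle. The die has moved to about the middle of the lid: crop (338,305), or side pixel (402.7,251.7).

```bash
cat >> h.py <<'E'
def local(uv,name="side"):
    p=bot.observe()['eef_pos']; c=p+np.array([-.002,0,.011]); q=ray([uv],c[2]-.017,name)[0]-c
    a=np.radians(-4); return np.array([np.cos(a)*q[0]+np.sin(a)*q[1],-np.sin(a)*q[0]+np.cos(a)*q[1]])
E
python3 -c "
from h import *
print(local([402.7,251.7]))
c=bot.observe()['eef_pos']+np.array([-.002,0,-.019])
P=boxpts(c[0],c[1],np.radians(-4),[[-.052,0,0],[-.038,0,0],[-.024,0,0],[.056,.025,0]]);P[:,2]=c[2]
print((proj(P,'side')-[290,150])*3)
"
```

```text
[0.01076694 0.00199314]
[[248.82409814 392.69463056]
 [269.31697631 376.60925884]
 [289.28340756 360.91008125]
 [357.07152672 249.71395654]]
```

Request:
{"fn": "arm_command", "kwargs": {"rows": "0.2 0 0 0; 0.37 0 0 0; 0.48 0 0 0; 0.56 0 0 0; 0.6 0 0 0"}}

```text
t: 7.03
eef_pos: [0.6432, -0.1625, 0.0889]
ee_rot: [0.999, -0.034, 0.002, 0.0]
contact_force: [0.5, 0.6, -2.1]
gripper_width: 0.571
finger_force: 63.3
```

Request:
{"fn": "arm_command", "kwargs": {"rows": "0 0 0 0; -0.06 0 0 0; -0.19 0 0 0; -0.39 0 0 0; -0.6 0 0 0"}}

```text
t: 7.45
eef_pos: [0.5188, -0.1626, 0.0872]
ee_rot: [0.999, -0.034, 0.0, 0.0]
contact_force: [-0.5, -1.4, -0.2]
gripper_width: 0.566
finger_force: 63.3
```

Request:
{"fn": "arm_command", "kwargs": {"rows": "0 0 0 0; 0 0 0 0; 0 0 0 0"}}

```text
t: 7.7
eef_pos: [0.5201, -0.163, 0.0881]
ee_rot: [0.999, -0.035, 0.001, 0.0]
contact_force: [1.5, 0.2, -0.7]
gripper_width: 0.566
finger_force: 63.2
```

```bash
python3 -c "
from h import *
look('s2')"
```

```text
7.7 [ 0.5201 -0.163   0.0881] [ 9.994e-01 -3.480e-02  1.100e-03  4.000e-04]
```

View pics/s2.png

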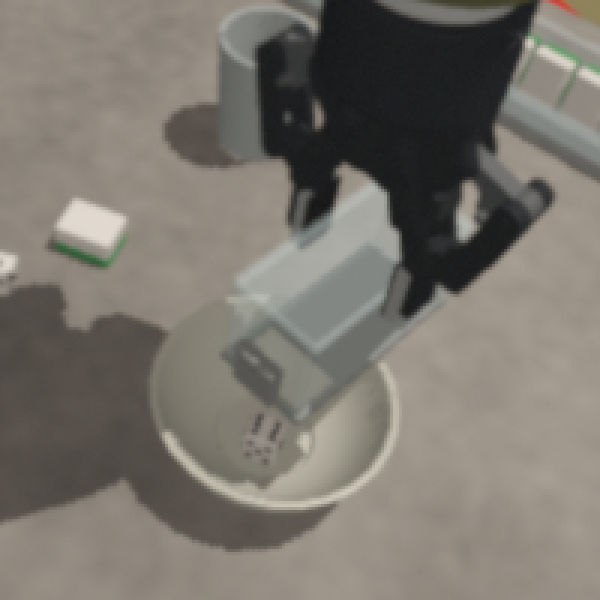

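The die has dropped into the bowl, at about (263,438) in the crop, and the box is empty. I'll lift clear, carry the box to the bare spot near (0.55, 0.14) and lower it.

Request:
{"fn": "arm_command", "kwargs": {"rows": "0 0 0.06 0; 0 0 0.16 0; 0 0 0.25 0; 0 0.04 0.29 0; 0.02 0.14 0.3 0"}}

```text
t: 8.17
eef_pos: [0.5263, -0.1365, 0.1508]
ee_rot: [0.999, -0.036, 0.003, 0.001]
contact_force: [0.5, -0.3, -1.6]
gripper_width: 0.571
finger_force: 63.3
```

Request:
{"fn": "arm_command", "kwargs": {"rows": "0.03 0.15 0 0; 0.06 0.34 0 0; 0.08 0.54 0 0; 0.11 0.74 0 0; 0.14 0.94 0 0"}}

```text
t: 8.58
eef_pos: [0.5527, 0.0559, 0.1478]
ee_rot: [0.999, -0.035, 0.001, -0.0]
contact_force: [-0.1, -0.2, -1.3]
gripper_width: 0.573
finger_force: 63.3
```

Request:
{"fn": "arm_command", "kwargs": {"rows": "0 0.18 0 0; 0 0.3 0 0; 0 0.38 -0.02 0; 0 0.42 -0.08 0; 0 0.43 -0.18 0"}}

```text
t: 9.0
eef_pos: [0.5541, 0.1419, 0.1129]
ee_rot: [0.999, -0.033, 0.002, -0.001]
contact_force: [1.5, -0.5, -1.5]
gripper_width: 0.566
finger_force: 63.3
```

Request:
{"fn": "arm_command", "kwargs": {"rows": "0 0 -0.1 0; 0 0 -0.18 0; 0 0 -0.24 0; 0 0 -0.28 0; 0 0 -0.3 0"}}

```text
t: 9.42
eef_pos: [0.5513, 0.139, 0.0494]
ee_rot: [0.999, -0.035, -0.001, 0.0]
contact_force: [0.3, 0.6, -1.2]
gripper_width: 0.57
finger_force: 63.3
```

Request:
{"fn": "arm_command", "kwargs": {"rows": "0 0 0 0; 0 0 0 0; 0 0 0 0"}}

```text
t: 9.67
eef_pos: [0.553, 0.1394, 0.0522]
ee_rot: [0.999, -0.035, 0.001, -0.0]
contact_force: [0.2, 0.8, -1.7]
gripper_width: 0.572
finger_force: 63.3
```

Request:
{"fn": "arm_command", "kwargs": {"rows": "0 0 -0.04 0; 0 0 -0.08 0; 0 0 -0.11 0; 0 0 -0.13 0; 0 0 -0.15 0"}}

```text
t: 10.08
eef_pos: [0.5514, 0.1393, 0.0199]
ee_rot: [0.999, -0.035, -0.001, 0.0]
contact_force: [0.2, -0.3, -0.6]
gripper_width: 0.574
finger_force: 63.3
```

Request:
{"fn": "arm_command", "kwargs": {"rows": "0 0 -0.005 0; 0 0 -0.01 0; 0 0 -0.015 0; 0 0 -0.015 0; 0 0 -0.015 0"}}

```text
t: 10.5
eef_pos: [0.5522, 0.1394, 0.0194]
ee_rot: [0.999, -0.034, 0.0, -0.0]
contact_force: [-7.8, -1.5, 12.0]
gripper_width: 0.572
finger_force: 64.7
```

The box is on the table (12 N contact). I'll open, let it settle and retreat straight up.

Request:
{"fn": "arm_command", "kwargs": {"rows": "0 0 0.01 0; 0 0 0.01 0; 0 0 0.01 0; 0 0 0.01 0; 0 0 0.01 0", "gripper": 1}}

```text
t: 10.92
eef_pos: [0.5519, 0.1393, 0.0198]
ee_rot: [0.999, -0.035, -0.0, 0.0]
contact_force: [0.7, 0.0, 0.5]
gripper_width: 1.0
finger_force: 0.0
```

Request:
{"fn": "arm_command", "kwargs": {"rows": "0 0 0 0; 0 0 0 0; 0 0 0.05 0; 0 0 0.12 0; 0 0 0.25 0"}}

```text
t: 11.33
eef_pos: [0.5496, 0.139, 0.0681]
ee_rot: [0.999, -0.035, -0.003, 0.001]
contact_force: [0.0, 0.6, -0.4]
gripper_width: 1.0
finger_force: 0.0
```

Request:
{"fn": "arm_command", "kwargs": {"rows": "0 0 0.15 0; 0 0 0.3 0; 0 0 0.45 0; 0 0 0.55 0; 0 0 0.6 0"}}

```text
t: 11.75
eef_pos: [0.5538, 0.1396, 0.195]
ee_rot: [0.999, -0.035, 0.003, -0.001]
contact_force: [0.7, 0.3, 0.4]
gripper_width: 1.001
finger_force: 0.0
```

Request:
{"fn": "arm_command", "kwargs": {"rows": "0 0 0 0; 0 0 0 0; 0 0 0 0; 0 0 0 0; 0 0 0 0"}}

```text
t: 12.17
eef_pos: [0.5509, 0.1391, 0.188]
ee_rot: [0.999, -0.035, -0.002, 0.0]
contact_force: [0.6, 0.6, 0.0]
gripper_width: 1.0
finger_force: 0.0
```

```bash
python3 -c "
from h import *
cv2.imwrite('pics/end.png',bot.snapshot('side'))"
```

```text
(no output)
```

View pics/end.png

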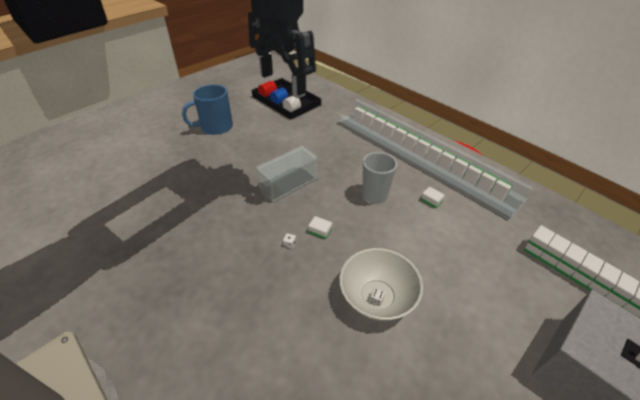

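The box stands level at (288,173), the die lies in the bowl at (376,296), the bowl is in its place and the gripper is clear.

```bash
python3 -c "
from plant import bot
print(bot.hand_in())"
```

```text
the job is handed in; nothing more can be done
None
```

The job is handed in (no verdict came back): the die is in the bowl and the box stands level and released on the table, slot side down; I brought the die out with sharp level shakes, not by tipping the latch end, because the arm interface allows only shifts and turns about the vertical.

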